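# Index the pallet's fixture and send it to the next station

### The job

Turn the round fixture on the wooden pallet a quarter turn counter-clockwise (seen from above) until it clicks, so that its post moves from the robot's side to the pallet's rear end, while the pallet stays in its loading station. Then push the pallet along its rail into the next station, under the clear hood, until its plunger has dropped into the detent there; that spot is not marked, so feel for it, and do not run the pallet on past it. Let go, and leave everything else on the bench where it is.

Things in the scene. Friction and masses are not known exactly. Their poses are not given: they have to be found in the camera images.
- rail: aluminium base 130 mm (x) by 540 mm (y), fixed to the table, with two steel guide bars whose tops are 34 mm high; origin at table height under its centre; its y axis is the direction of travel (front), its -x side faces the robot; its yaw differs from run to run
- hood_corner (a point): lower corner of the rigid clear hood over the rail, nearest the robot and rearmost (-y): rail (-62, -50) mm. Its underside is 190 mm above the table, over rail x -62 to +100 mm and rail y -50 to +250 mm, on two posts behind (rail x 90 mm); a small sensor hangs from it down to 160 mm at rail (45, 10) mm
- pallet (a joint): travel of the pallet along the rail in m, 0 in the loading station, growing towards rail +y, end stop 0.30. A sprung ball under it sits in the loading detent: it gives some 3 mm springily, and 15 to 22 N along the rail push it out; then it slides with 2 to 5 N
- pallet_top (a point): centre of the top face of the pallet, a plywood plate 110 mm (x) by 160 mm (y), 36 to 56 mm above the table, at rail (0, -160 mm + travel). The next station's detent is somewhere between 0.175 and 0.225 of travel (hidden, differs from run to run): there the pallet snaps forward about 4 mm and again resists with 15 to 22 N. A further detent, the wrong one, is 70 mm beyond
- plunger (a joint): lift in m of the pallet's plunger, a 16 mm black knob on a steel stem at rail x = +30 mm, 60 mm ahead of the pallet's centre (its top about 70 mm above the table): about 0 when the ball is down in a detent, about 0.003 when it rides on the rail between detents
- lug (a point): middle of the top edge of the pallet's push lug, an upright aluminium plate 40 mm wide (rail x -55 to -15 mm), 10 mm thick (y), 56 to 106 mm above the table; 55 mm ahead (+y) of the pallet's centre, 34 mm of room behind it before the fixture's disc. It ends up deep under the hood, where the tool must lean back towards the robot by 30 to 45 degrees
- fixture (a joint): angle in rad of the round fixture on the pallet, counter-clockwise seen from above; 0 when the post stands towards the robot (rail -x), 1.571 when it stands towards the pallet's rear (rail -y). A sprung pin clicks in at 1.571 and needs 6 to 10 N at the post to enter or leave; stops at -0.1 and 2.3
- fixture_axis (a point): the fixture's turning axis, on the top face of its disc: aluminium, 92 mm diameter, 12 mm thick, top 70 mm above the table; a wooden plug 30 mm wide stands 10 mm high in its middle
- post (a point): top centre of the fixture's upright round steel post, 14 mm diameter, 45 mm tall above the disc (top 115 mm above the table), 36 mm from the turning axis
- plug_dark: dark wooden plug, 26 mm diameter, 30 mm high, standing on the table; origin under its centre; leave it alone
- plug_light: pale wooden plug, 26 mm diameter, 30 mm high, standing on the table; origin under its centre; leave it alone
- offcut: offcut of aluminium profile, 40 x 40 x 30 mm high; origin under its centre; leave it alone
- bracket: steel angle bracket, 50 x 30 mm, 40 mm high; origin under its centre; leave it alone
- driver: black-handled screwdriver lying on the table; origin under its middle; leave it alone
- tray: grey open tray, 120 x 90 x 40 mm high; origin under its centre; leave it alone
- board: plywood board with four round pockets, 160 x 160 x 24 mm; origin under its centre; leave it alone

How it is judged:
By the outcome, as a careful person would: the job done as asked, in the order asked, and still so for the second after the job is handed in, with the robot touching nothing.
It also fails if it takes over 51 s, if anything falls off the work surface, if the arm or the gripper's body presses on something with over 40 N, if the wrist force passes 120 N, or if a joint passes its speed limit or range.

### The arm

A 6-joint arm with a two-finger parallel gripper is mounted at the origin on the work surface. World frame = base frame: x ahead of the robot, y to its left, z up, the work surface at z = 0. Lengths are in m, angles in rad, forces in N, time in s.
With the tool pointing down it reaches from about 0.375 to 0.9 m from the base axis. Payload 3.1 kg.
Tool frame: the origin (TCP) lies midway between the tips of the shut fingers; the grasp point (between the pads) lies 19 mm behind it (manip.pinch_z is the distance from the TCP to the grasp point, in m); z points along the fingers, y is the line along which they close (so a half turn about z gives the same grasp; the last joint's range is limited). The gripper opens to 85 mm and grips with 20 to 120 N. Pads are 22 mm wide; open, the fingers measure 114 mm over their backs; the gripper's body (76 mm by 85 mm) begins 54 mm behind the grasp point. The pads swing forward as they close: fully open they stand 13 mm farther back than shut.
Start: joints at [1.119, 0.527, 1.433, -0, 1.181, -0.178], TCP at [0.169, 0.602, 0.231] pointing down, gripper open.
Joint ranges: [-3.08, 3.08], [-0.75, 2.2], [0.22, 2.44], [-1.43, 4.57], [0, 2.65], [-2.85, 2.85]. Speed limits (rad/s): [2.79, 2.79, 3.14, 3.14, 3.14, 3.14].

### API

Orientations are given as a unit quaternion [x, y, z, w].
In Python, from station import manip, viewer, ticket gives the robot as it stands.
- The arm moves only by the shell command python3 -m creep 'ROWS' [FORCE]. ROWS is JSON, a list of rows, each an object with "slide": the shift along the tool's x, y, z in cm, a list of three; "angular": the turn, a rotation vector about the tool's x, y, z in rad, a list of three; "claw": the opening, from -1 (shut) to 1 (fully open). A call has 1 to 10 rows; each row shifts and turns the commanded pose from where the row before left it, along the tool's axes as they then stand; what a row does not reach is not made up. A row lasts 1/12 s, in which the tool goes at most 41.7 mm and 7.16 degrees, less where a joint would pass 70% of its speed; a pose out of reach is approached as far as the arm can. A call with a gripper value outside its range is refused whole. The fingers move at their own pace and stop on an object; FORCE is the grip in N (left out, the last holds). Time passes only in rows, so rows that do not move let the fingers close. It gives the time, the measured TCP pose, the force, the opening and the grip force at its end, in the units of the state.
- manip.sense(): the state, without advancing time (a new reading comes with each control period).
- viewer.snapshot(name): name is "scene" or "side" or "wrist"; returns the picture (400x640x3 uint8, blue, green, red); there is no depth.
- viewer.calibration(name): a dict with "fov_y" (degrees; the focal length in pixels is half the picture's height over the tangent of half this angle, whatever the lens; pixels are square), "cx", "cy" (the principal point, pixels), "k1" (the pictures are not rectified: a ray, as slopes to the right and down, at radius r is drawn at 1 + k1 r^2 times it, then the intrinsics apply), "T" (4x4, takes a point from camera to world coordinates); the wrist camera has in their place "tool_from_camera" (4x4, takes a point from camera to tool coordinates, whose origin is the TCP and whose axes are the flange's). Camera axes: x right, y up, looking along -z (the intrinsics and any distortion apply to the point x, -y, -z); pixel columns grow to the right and rows downward; lengths in m; the calibration is good to about 2 mm. A picture is of the moment at which its call begins: read the wrist's pose just before it. calibration takes no time and is no camera call.
- ticket.sign_off(): hands the job in; it is judged then, once.
The state is a dict: "t": time; "q": joint angles; "qd": joint speeds; "tau": joint torques, N m; "tcp_pos": TCP position; "tool_rot": TCP orientation; "force": force on the tool from outside, world axes, zero at the start; "ft_torque": the same for the moment, N m; "finger_gap": opening from 0.0 (shut) to 1.0 (fully open); "gripper_force": force on a finger pad.
Only numpy, scipy, OpenCV 4.12 (cv2) and the standard library are available. Lean on these libraries where they do the work, as an engineer would, in place of code of your own. Each camera call takes 0.05 s, during which the arm holds its last target. There are 200 camera calls.

## Working session

There is one attempt and no reset: what is moved stays moved. The work goes in short steps, Python scripts to look and compute and a shell command to move; the robot and the scene stay as the last step left them, time stands still between calls to the robot, and variables do not carry over. Pictures are saved under pics/ and viewed, at most 10 in all, crops included, and the job is handed in when it is done.

```bash
ls; mkdir -p pics; python3 - <<'E'
from station import manip, viewer
import cv2,numpy as np
s=manip.sense();print(s['t'],s['tcp_pos'],s['tool_rot'],s['finger_gap'],manip.pinch_z)
for n in ['scene','side']:
    cv2.imwrite(f'pics/{n}0.png',viewer.snapshot(n)); c=viewer.calibration(n); print(n,c)
print(viewer.calibration('wrist'))
E
```

```text
pics
0.0 [0.16865822 0.6010693  0.23033285] [ 1.36458286e-01  9.90645219e-01 -1.03991184e-03 -3.23683836e-04] 0.9966427158820238 0.0187
scene {'fov_y': 52.57581933666246, 'cx': 328.3031496001525, 'cy': 196.13206489194164, 'k1': 0.026111152635137004, 'T': array([[-9.99755436e-01, -2.02888756e-02,  8.79942702e-03,
         5.58716605e-01],
       [ 2.21045023e-02, -9.04580812e-01,  4.25728724e-01,
         6.35864833e-01],
       [-6.77764267e-04,  4.25819113e-01,  9.04808059e-01,
         1.40364758e+00],
       [ 0.00000000e+00,  0.00000000e+00,  0.00000000e+00,
         1.00000000e+00]])}
side {'fov_y': 47.479717927648885, 'cx': 319.3953976919392, 'cy': 202.04388453782317, 'k1': -0.07922999345665549, 'T': array([[-0.44405849,  0.59692195, -0.66820374, -0.61666738],
       [-0.89599079, -0.29878442,  0.32852456,  0.60281333],
       [-0.00354535,  0.74458852,  0.66751432,  1.30670942],
       [ 0.        ,  0.        ,  0.        ,  1.        ]])}
{'fov_y': 60.327794481522076, 'cx': 319.63210489367714, 'cy': 196.979059606107, 'k1': 0.017130225899042534, 'tool_from_camera': array([[-4.52576872e-04,  9.64057925e-01,  2.65691764e-01,
         6.68598570e-02],
       [ 9.99999833e-01,  5.31704486e-04, -2.25890053e-04,
         7.06295078e-04],
       [-3.59040598e-04,  2.65691617e-01, -9.64058004e-01,
        -1.44369653e-01],
       [ 0.00000000e+00,  0.00000000e+00,  0.00000000e+00,
         1.00000000e+00]])}
```

View pics/scene0.png

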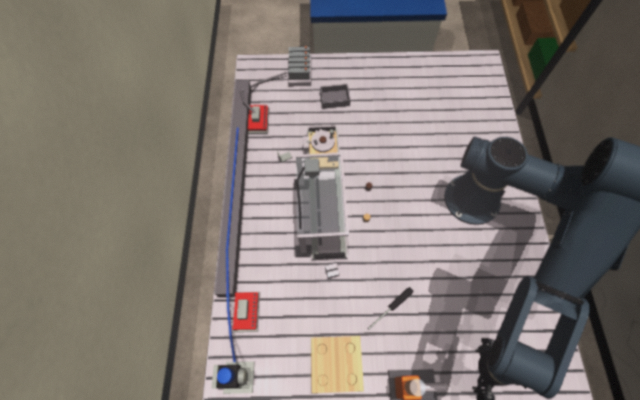

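View pics/side0.png

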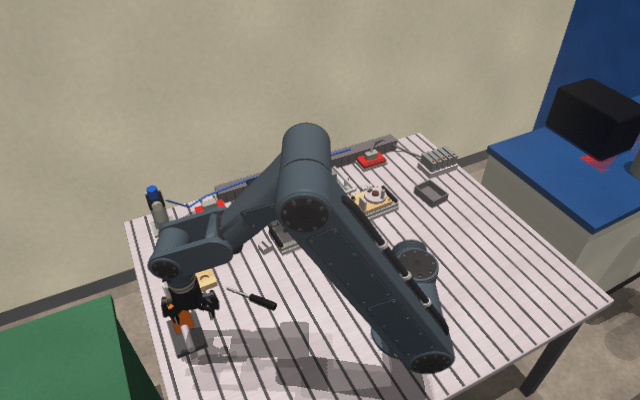

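The scene view shows the pallet (fixture at about (321,140)), with the hood over the rail below it (about x 297–347, y 155–258). Plugs are at (369,186) and (366,217). In the side view the arm hides most of the rail.

```bash
cat > h.py <<'E'
import numpy as np,cv2
from scipy.spatial.transform import Rotation as R
from station import manip, viewer
def cal(n):
    c=viewer.calibration(n)
    if n=='wrist':
        s=manip.sense();T=np.eye(4);T[:3,:3]=R.from_quat(s['tool_rot']).as_matrix();T[:3,3]=s['tcp_pos'];c['T']=T@c['tool_from_camera']
    return c
def ray(c,u,v):
    f=200/np.tan(np.radians(c['fov_y'])/2);d=np.array([(u-c['cx'])/f,(v-c['cy'])/f]);p=d.copy()
    for _ in range(20): p=d/(1+c['k1']*(p@p))
    D=c['T'][:3,:3]@np.array([p[0],-p[1],-1]);return c['T'][:3,3],D
def onz(c,u,v,z):
    o,d=ray(c,u,v);return o+d*(z-o[2])/d[2]
def proj(c,P):
    q=np.linalg.inv(c['T'])@np.append(P,1);x=np.array([q[0],-q[1]])/-q[2];x=x*(1+c['k1']*(x@x))
    f=200/np.tan(np.radians(c['fov_y'])/2);return x*f+[c['cx'],c['cy']]
def two(r1,r2):
    A=np.c_[r1[1],-r2[1]];t=np.linalg.lstsq(A,r2[0]-r1[0],rcond=None)[0]
    a=r1[0]+t[0]*r1[1];b=r2[0]+t[1]*r2[1];return (a+b)/2,np.linalg.norm(a-b)
E
python3 - <<'E'
import cv2
a=cv2.imread('pics/scene0.png')[100:275,260:390];cv2.imwrite('pics/c1.png',cv2.resize(a,None,fx=3.4,fy=3.4,interpolation=cv2.INTER_CUBIC))
b=cv2.imread('pics/side0.png')[150:240,320:420]
from h import *
c=cal('scene')
for u,v,z in [(309,127,.056),(338,127,.056),(322,140,.08),(345,258,.0),(346,157,.19),(348,235,.19),(368,186,.03),(366,217,.03),(332,271,.03),(410,290,.02),(335,96,.04)]: print(u,v,onz(c,u,v,z).round(3))
E
```

```text
309 127 [ 0.616 -0.305  0.056]
338 127 [ 0.5   -0.303  0.056]
322 140 [ 0.565 -0.227  0.08 ]
345 258 [0.491 0.221 0.   ]
346 157 [ 0.482 -0.084  0.19 ]
348 235 [0.488 0.202 0.19 ]
368 186 [ 0.394 -0.05   0.03 ]
366 217 [0.409 0.077 0.03 ]
332 271 [0.539 0.275 0.03 ]
410 290 [0.276 0.343 0.02 ]
335 96 [ 0.507 -0.47   0.04 ]
```

View pics/c1.png

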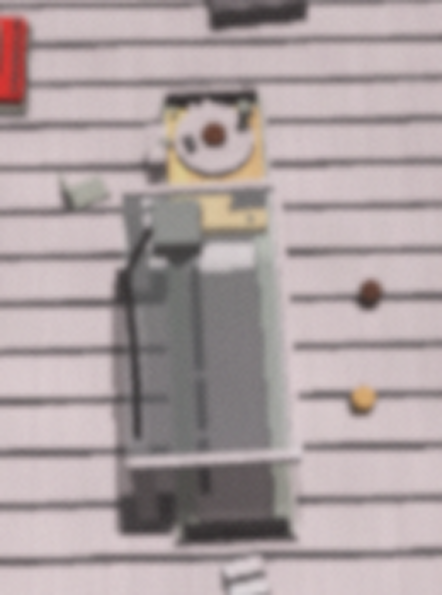

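The crop shows the rail nearly parallel to world y (yaw about -1°). The disc is at zoomed (215,135), and the robot-side hood edge runs (270,187)→(300,458). I'll go over the pallet and measure with the wrist camera.

```bash
python3 -m creep '[{"slide":[0,0,-4],"angular":[0,0,-0.091],"claw":1},{"slide":[0,0,-4],"angular":[0,0,-0.091],"claw":1},{"slide":[0,0,-4],"angular":[0,0,-0.092],"claw":1},{"slide":[-2,-3,0],"angular":[0,0,0],"claw":1},{"slide":[-2,-3,0],"angular":[0,0,0],"claw":1},{"slide":[-2,-3,0],"angular":[0,0,0],"claw":1},{"slide":[-2,-3,0],"angular":[0,0,0],"claw":1},{"slide":[-2,-3,0],"angular":[0,0,0],"claw":1},{"slide":[-2,-3,0],"angular":[0,0,0],"claw":1},{"slide":[-2,-3,0],"angular":[0,0,0],"claw":1}]'
```

```text
t: 0.93
tcp_pos: [0.3093, 0.39, 0.351]
tool_rot: [-0.0, 1.0, -0.0, -0.0]
force: [0.2, 0.5, 0.2]
finger_gap: 0.998
gripper_force: 0.0
```

```bash
python3 -m creep '[{"slide":[-2,-3,0],"angular":[0,0,0],"claw":1},{"slide":[-2,-3,0],"angular":[0,0,0],"claw":1},{"slide":[-2,-3,0],"angular":[0,0,0],"claw":1},{"slide":[-2,-3,0],"angular":[0,0,0],"claw":1},{"slide":[-2,-3,0],"angular":[0,0,0],"claw":1},{"slide":[-2,-3,0],"angular":[0,0,0],"claw":1},{"slide":[-1,-4,0],"angular":[0,0,0],"claw":1},{"slide":[-1,-4,0],"angular":[0,0,0],"claw":1},{"slide":[-1,-4,0],"angular":[0,0,0],"claw":1},{"slide":[0,-4,0],"angular":[0,0,0],"claw":1}]' && python3 -m creep '[{"slide":[0,-4,0],"angular":[0,0,0],"claw":1},{"slide":[0,-4,0],"angular":[0,0,0],"claw":1},{"slide":[0,0,0],"angular":[0,0,0],"claw":1},{"slide":[0,0,0],"angular":[0,0,0],"claw":1}]' && python3 - <<'E'
from h import *
import json
c=cal('wrist');im=viewer.snapshot('wrist');cv2.imwrite('pics/w1.png',im)
np.save('w1T.npy',c['T'])
E
python3 -m creep '[{"slide":[0,-4,0],"angular":[0,0,0],"claw":1},{"slide":[0,-4,0],"angular":[0,0,0],"claw":1},{"slide":[0,-4,0],"angular":[0,0,0],"claw":1},{"slide":[0,-3,0],"angular":[0,0,0],"claw":1},{"slide":[0,0,0],"angular":[0,0,0],"claw":1},{"slide":[0,0,0],"angular":[0,0,0],"claw":1}]' && python3 - <<'E'
from h import *
c=cal('wrist');im=viewer.snapshot('wrist');cv2.imwrite('pics/w2.png',im)
np.save('w2T.npy',c['T'])
E
```

```text
t: 1.77
tcp_pos: [0.4603, 0.0496, 0.3511]
tool_rot: [-0.0, 1.0, -0.0, 0.001]
force: [2.0, -0.5, -0.3]
finger_gap: 0.999
gripper_force: 0.0
t: 2.1
tcp_pos: [0.4589, -0.0302, 0.3509]
tool_rot: [0.002, 1.0, 0.0, -0.0]
force: [0.6, -0.1, -0.1]
finger_gap: 1.001
gripper_force: 0.0
t: 2.65
tcp_pos: [0.4594, -0.1776, 0.3509]
tool_rot: [0.0, 1.0, 0.001, -0.0]
force: [-0.3, 0.8, -1.0]
finger_gap: 1.001
gripper_force: 0.0
```

View pics/w1.png

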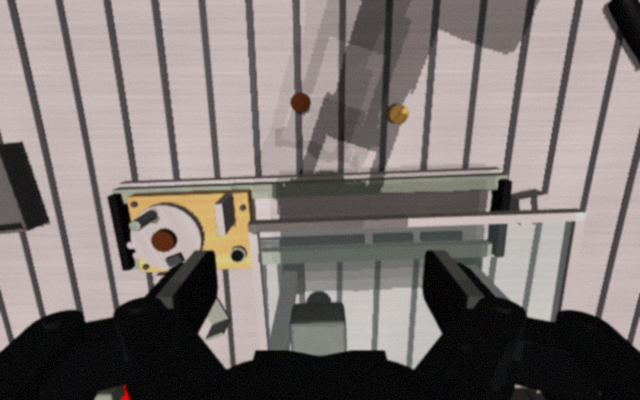

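View pics/w2.png

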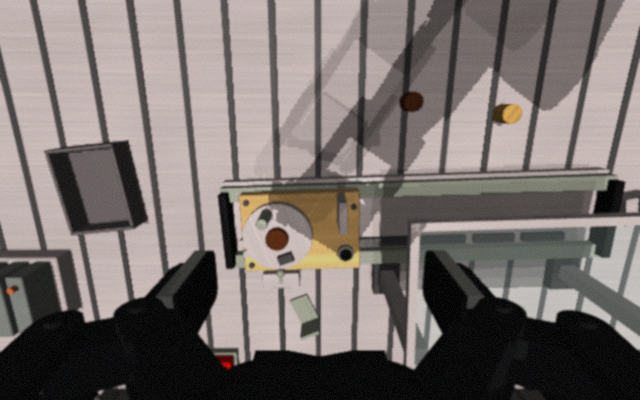

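w1 and w2 show the pallet from above. In w2 the disc is at (277,237), the plug at (277,238), the post leans from about (268,212) to its top at (262,226), the lug is at (342,213) and the knob at (346,253). I'll enlarge both to get exact pixels.

```bash
python3 - <<'E'
import cv2,numpy as np
a=cv2.imread('pics/w1.png')[175:285,105:260];b=cv2.imread('pics/w2.png')[175:285,215:370]
f=lambda i:cv2.resize(i,(775,550)[:2],interpolation=cv2.INTER_CUBIC)
o=np.vstack([cv2.resize(a,None,fx=2.7*2-2.0+.0,fy=3.4-.8,interpolation=3)]) if 0 else None
s=2.7
o=np.vstack([cv2.resize(x,None,fx=5,fy=5,interpolation=3)[:, :] for x in (a,b)])
o=np.hstack([cv2.resize(x[:100,:110] ,None,fx=3.6,fy=5,interpolation=3) for x in (a,b)])
o=np.hstack([cv2.resize(x,None,fx=2.58,fy=5,interpolation=3) for x in (a,b)])
cv2.imwrite('pics/z.png',o);print(o.shape)
E
```

```text
(550, 800, 3)
```

View pics/z.png

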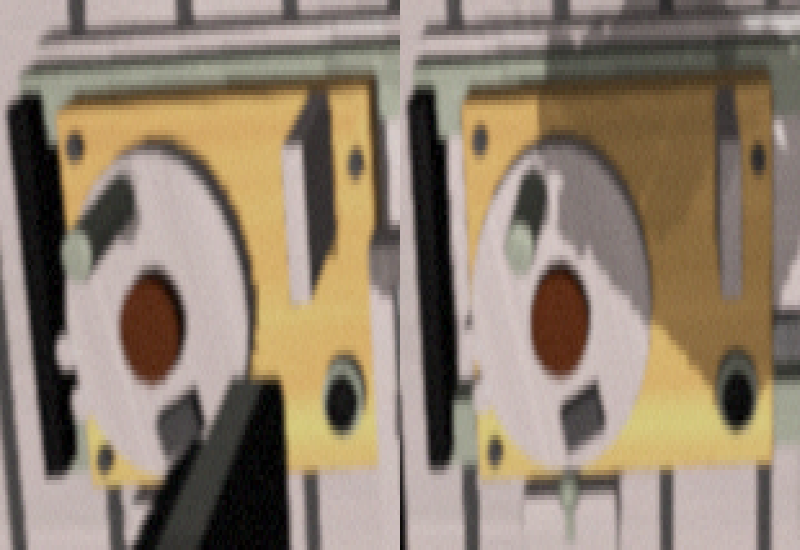

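The zoom gives, as w1 / w2 pixels: post top (134.8,225.4) / (261.1,225.0), plug top (163.9,240.2) / (277,239.2), lug top middle (220.5,219) / (343.3,218.4), knob (237.6,255) / (345.6,254.6).

```bash
python3 - <<'E'
from h import *
c1=cal('wrist');c2=dict(c1);c1['T']=np.load('w1T.npy');c2['T']=np.load('w2T.npy')
for n,a,b,z in [('post',(134.8,225.4),(261.1,225),.115),('plug',(163.9,240.2),(277,239.2),.08),('lug',(220.5,219),(343.3,218.4),.106),('knob',(237.6,255),(345.6,254.6),.07)]:
    P,e=two(ray(c1,*a),ray(c2,*b));print(n,P.round(4),round(e,4),'planes',onz(c1,*a,z).round(4),onz(c2,*b,z).round(4))
for n,p,z in [('palTL',(239.4,195),.056),('palTR',(359.2,191),.056),('palBR',(358.4,268.6),.056),('railL',(221,182),.034),('railR',(614,170),.034),('hoodc',(412,223),.19)]: print(n,onz(c2,*p,z).round(4))
# steel guide/rail edges in w2: near-robot hood edge line etc
E
```

```text
post [ 0.5304 -0.245   0.1158] 0.0013 planes [ 0.53   -0.2453  0.115 ] [ 0.5313 -0.2452  0.115 ]
plug [ 0.5643 -0.2321  0.0778] 0.0004 planes [ 0.5631 -0.2309  0.08  ] [ 0.5636 -0.2318  0.08  ]
lug [ 0.5265 -0.1483  0.1049] 0.0005 planes [ 0.5258 -0.1479  0.106 ] [ 0.5264 -0.1484  0.106 ]
knob [ 0.5918 -0.1414  0.0654] 0.0007 planes [ 0.5893 -0.1401  0.07  ] [ 0.59   -0.1417  0.07  ]
palTL [ 0.5108 -0.2825  0.056 ]
palTR [ 0.5055 -0.1244  0.056 ]
palBR [ 0.6179 -0.1222  0.056 ]
railL [ 0.4982 -0.3117  0.034 ]
railR [0.4824 0.2199 0.034 ]
hoodc [ 0.5022 -0.09    0.19  ]
```

Yaw is about 1.7°, the axis is at (0.564,-0.2315) and the post stands at about 0.36 rad. I'll move over the post and turn the tool so its closing line lies mid-way along the post's swing.

```bash
python3 -m creep '[{"slide":[-2.4,-2.25,2],"angular":[0,0,0],"claw":1},{"slide":[-2.4,-2.25,2],"angular":[0,0,0],"claw":1},{"slide":[-2.34,-2.24,0],"angular":[0,0,-0.12],"claw":1},{"slide":[0,0,1.5],"angular":[0,0,-0.12],"claw":1},{"slide":[0,0,1.5],"angular":[0,0,-0.12],"claw":1},{"slide":[0,0,2],"angular":[0,0,-0.12],"claw":1},{"slide":[0,0,2],"angular":[0,0,-0.12],"claw":1},{"slide":[0,0,2],"angular":[0,0,-0.12],"claw":1},{"slide":[0,0,2],"angular":[0,0,-0.12],"claw":1},{"slide":[0,0,2],"angular":[0,0,-0.12],"claw":1}]' && python3 -m creep '[{"slide":[0,0,0],"angular":[0,0,0],"claw":1},{"slide":[0,0,0],"angular":[0,0,0],"claw":1}]'; python3 - <<'E'
from h import *
s=manip.sense();print(s['q'].round(2) if hasattr(s['q'],'round') else s['q'])
Rm=R.from_quat(s['tool_rot']).as_matrix()
print(100*Rm.T@(np.array([.5307,-.2450,.090])-s['tcp_pos']),np.degrees(np.arctan2(Rm[1,1],Rm[0,1])))
E
```

```text
t: 3.53
tcp_pos: [0.5558, -0.1942, 0.1746]
tool_rot: [-0.421, 0.906, -0.032, -0.038]
force: [-0.5, -0.4, -0.2]
finger_gap: 1.002
gripper_force: 0.0
t: 3.7
tcp_pos: [0.5541, -0.1917, 0.1732]
tool_rot: [-0.421, 0.906, -0.029, -0.04]
force: [0.3, -0.7, -0.4]
finger_gap: 0.999
gripper_force: 0.0
[-0.47  0.56  1.58 -0.12  1.01 -2.85]
[ 4.75417954 -1.46793379  8.85296791] 139.963151073307
```

Joint 6 ran into its limit, so I'll turn back some way and check the pose.

```bash
python3 -m creep '[{"slide":[0,0,0],"angular":[0,0,0.11],"claw":1},{"slide":[0,0,0],"angular":[0,0,0.11],"claw":1},{"slide":[0,0,0],"angular":[0,0,0.11],"claw":1},{"slide":[0,0,0],"angular":[0,0,0.11],"claw":1},{"slide":[0,0,0],"angular":[0,0,0.06],"claw":1},{"slide":[0,0,0],"angular":[0,0,0],"claw":1},{"slide":[0,0,0],"angular":[0,0,0],"claw":1}]'; cat > go.py <<'E'
from h import *
import sys
s=manip.sense();Rm=R.from_quat(s['tool_rot']).as_matrix()
t=np.array([float(v) for v in sys.argv[1:4]])
y=float(sys.argv[4]);l=np.radians(float(sys.argv[5])) # yaw of tool y axis (deg), lean back toward -x' (deg)
Y=np.array([np.cos(np.radians(y)),np.sin(np.radians(y)),0]);X0=np.cross(Y,[0,0,-1.])
Z=np.array([0,0,-1.])*np.cos(l)-X0*np.sin(l);X=np.cross(Y,Z)
print('q6',round(s['q'][5],2),'q',np.round(s['q'],2),'rotvec',R.from_matrix(Rm.T@np.c_[X,Y,Z]).as_rotvec().round(3),'slide now',(100*Rm.T@(t-s['tcp_pos'])).round(2),'slide after',(100*np.c_[X,Y,Z].T@(t-s['tcp_pos'])).round(2))
E
python3 go.py .5307 -.2450 .09 115 0
```

```text
t: 4.28
tcp_pos: [0.5551, -0.1964, 0.176]
tool_rot: [-0.182, 0.982, -0.04, -0.029]
force: [0.2, -0.4, 0.7]
finger_gap: 1.005
gripper_force: 0.0
q6 -2.36 q [-0.48  0.55  1.57 -0.12  1.01 -2.36] rotvec [-0.067 -0.073 -0.07 ] slide now [ 3.39 -3.05  9.1 ] slide after [ 4.27 -3.37  8.6 ]
```

```bash
python3 -m creep '[{"slide":[0,0,0],"angular":[-0.067,-0.073,-0.07],"claw":1},{"slide":[0,0,0],"angular":[0,0,0],"claw":1},{"slide":[2.1,-1.7,0],"angular":[0,0,0],"claw":1},{"slide":[2.17,-1.67,0],"angular":[0,0,0],"claw":1},{"slide":[0,0,0],"angular":[0,0,0],"claw":1},{"slide":[0,0,0],"angular":[0,0,0],"claw":1}]'; python3 go.py .5307 -.2450 .09 115 0
```

```text
t: 4.78
tcp_pos: [0.5297, -0.2463, 0.1751]
tool_rot: [-0.214, 0.977, 0.0, -0.001]
force: [0.1, -0.0, -0.6]
finger_gap: 1.0
gripper_force: 0.0
q6 -2.63 q [-0.63  0.54  1.59 -0.    1.01 -2.63] rotvec [ 0.001 -0.002 -0.005] slide now [-0.16  0.07  8.51] slide after [-0.14  0.07  8.51]
```

```bash
python3 -m creep '[{"slide":[-0.15,0.07,2.1],"angular":[0,0,0],"claw":1},{"slide":[0,0,2.1],"angular":[0,0,0],"claw":1},{"slide":[0,0,2.1],"angular":[0,0,0],"claw":1},{"slide":[0,0,2.1],"angular":[0,0,0],"claw":1},{"slide":[0,0,0],"angular":[0,0,0],"claw":1}]' && python3 -m creep '[{"slide":[0,0,0],"angular":[0,0,0],"claw":-1},{"slide":[0,0,0],"angular":[0,0,0],"claw":-1},{"slide":[0,0,0],"angular":[0,0,0],"claw":-1},{"slide":[0,0,0],"angular":[0,0,0],"claw":-1},{"slide":[0,0,0],"angular":[0,0,0],"claw":-1},{"slide":[0,0,0],"angular":[0,0,0],"claw":-1},{"slide":[0,0,0],"angular":[0,0,0],"claw":-1},{"slide":[0,0,0],"angular":[0,0,0],"claw":-1}]' 40
```

```text
t: 5.2
tcp_pos: [0.5289, -0.241, 0.0873]
tool_rot: [-0.216, 0.976, 0.004, -0.004]
force: [-0.2, 0.7, 0.7]
finger_gap: 1.002
gripper_force: 0.0
t: 5.87
tcp_pos: [0.5314, -0.2441, 0.0918]
tool_rot: [-0.216, 0.976, 0.0, -0.0]
force: [0.1, -0.3, 5.4]
finger_gap: 0.145
gripper_force: 39.0
```

```bash
python3 - <<'E'
from h import *
s=manip.sense();Rm=R.from_quat(s['tool_rot']).as_matrix()
ax=np.array([.5640,-.2315]);a=np.radians(np.linspace(202,271.7,11));P=ax+.036*np.c_[np.cos(a),np.sin(a)]
D=np.c_[np.diff(P,axis=0),np.zeros(10)]*100
print(P[0],s['tcp_pos']);print((D@Rm).round(2).tolist())
E
```

```text
[ 0.53062138 -0.24498584] [ 0.53142307 -0.24412821  0.09175352]
[[-0.0, -0.44, -0.0], [-0.06, -0.43, -0.0], [-0.11, -0.42, -0.0], [-0.16, -0.41, -0.0], [-0.21, -0.38, -0.0], [-0.25, -0.36, -0.0], [-0.3, -0.32, -0.0], [-0.33, -0.29, -0.0], [-0.36, -0.24, -0.0], [-0.39, -0.2, -0.0]]
```

```bash
python3 -m creep '[{"slide":[0,-0.44,0],"angular":[0,0,0],"claw":-1},{"slide":[-0.06,-0.43,0],"angular":[0,0,0],"claw":-1},{"slide":[-0.11,-0.42,0],"angular":[0,0,0],"claw":-1},{"slide":[-0.16,-0.41,0],"angular":[0,0,0],"claw":-1},{"slide":[-0.21,-0.38,0],"angular":[0,0,0],"claw":-1},{"slide":[-0.25,-0.36,0],"angular":[0,0,0],"claw":-1}]' && python3 -m creep '[{"slide":[-0.3,-0.32,0],"angular":[0,0,0],"claw":-1},{"slide":[-0.33,-0.29,0],"angular":[0,0,0],"claw":-1}]' && python3 -m creep '[{"slide":[-0.36,-0.24,0],"angular":[0,0,0],"claw":-1},{"slide":[0,0,0],"angular":[0,0,0],"claw":-1}]' && python3 -m creep '[{"slide":[-0.39,-0.2,0],"angular":[0,0,0],"claw":-1},{"slide":[0,0,0],"angular":[0,0,0],"claw":-1}]'
```

```text
t: 6.37
tcp_pos: [0.5444, -0.2615, 0.0914]
tool_rot: [-0.217, 0.976, 0.003, -0.005]
force: [-11.2, -0.4, 10.6]
finger_gap: 0.142
gripper_force: 40.0
t: 6.53
tcp_pos: [0.5538, -0.2652, 0.0914]
tool_rot: [-0.217, 0.976, 0.002, -0.004]
force: [-4.4, 0.3, 8.7]
finger_gap: 0.148
gripper_force: 39.8
t: 6.7
tcp_pos: [0.559, -0.2662, 0.0914]
tool_rot: [-0.216, 0.976, 0.001, -0.003]
force: [-5.6, -1.3, 8.5]
finger_gap: 0.15
gripper_force: 39.7
t: 6.87
tcp_pos: [0.5593, -0.2656, 0.0912]
tool_rot: [-0.217, 0.976, 0.004, -0.008]
force: [-14.2, -1.3, 13.6]
finger_gap: 0.147
gripper_force: 40.3
```

```bash
python3 -m creep '[{"slide":[-0.18,-0.08,0],"angular":[0,0,0],"claw":-1},{"slide":[0,0,0],"angular":[0,0,0],"claw":-1}]' && python3 -m creep '[{"slide":[-0.18,-0.08,0],"angular":[0,0,0],"claw":-1},{"slide":[0,0,0],"angular":[0,0,0],"claw":-1},{"slide":[0,0,0],"angular":[0,0,0],"claw":-1}]'
```

```text
t: 7.03
tcp_pos: [0.5594, -0.2654, 0.0912]
tool_rot: [-0.217, 0.976, 0.004, -0.009]
force: [-17.7, -2.1, 15.9]
finger_gap: 0.147
gripper_force: 40.5
t: 7.28
tcp_pos: [0.5595, -0.2651, 0.0911]
tool_rot: [-0.217, 0.976, 0.005, -0.011]
force: [-22.6, -2.1, 17.3]
finger_gap: 0.146
gripper_force: 40.8
```

```bash
python3 - <<'E'
from h import *
s=manip.sense();print(s['force'],s['ft_torque'])
w=viewer.snapshot('wrist');a=viewer.snapshot('scene')[105:185,275:375]
o=np.hstack([w[:, 60:560],cv2.resize(a,(300,400),interpolation=3)[:, :]]);o=o[:,:800];cv2.imwrite('pics/g1.png',o)
E
```

```text
[-22.59022583  -2.08730898  17.32746697] [-0.50594607  3.40874503  0.02949859]
```

View pics/g1.png

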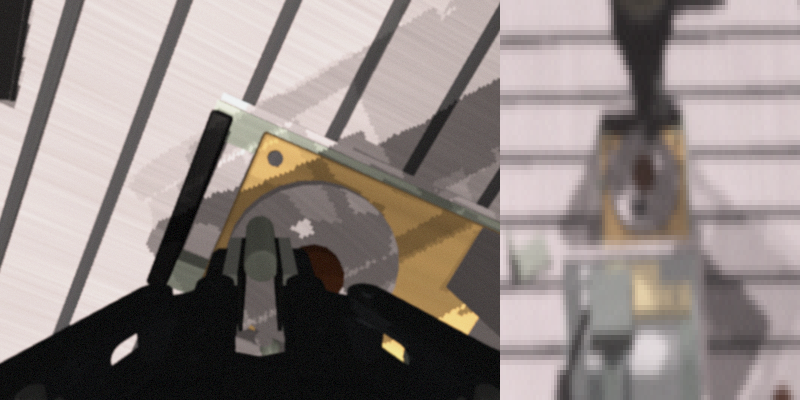

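```bash
python3 - <<'E'
from h import *
c=cal('wrist')
for u,v,z in [(320,263,.115),(318,222,.07),(384,268,.08),(335,157,.056),(302,248,.09),(347,248,.09)]: print(u,v,onz(c,u,v,z).round(4))
P=onz(c,320,263,.115)[:2]-[.564,-.2315];print(np.degrees(np.arctan2(P[1],P[0])),np.linalg.norm(P),manip.sense()['tcp_pos'])
E
```

```text
320 263 [ 0.5535 -0.2677  0.115 ]
318 222 [ 0.5523 -0.2687  0.07  ]
384 268 [ 0.5574 -0.2302  0.08  ]
335 157 [ 0.5201 -0.2736  0.056 ]
302 248 [ 0.5607 -0.273   0.09  ]
347 248 [ 0.5521 -0.2543  0.09  ]
-106.08663396120203 0.03772557367221519 [ 0.55950301 -0.26514082  0.09113048]
```

The picture shows the post between the pads but at about 72°, with the pads slipped 6 mm ahead of it. Gripping the post resists its turning. I'll regrasp with the closing line along x and cage it loosely instead of clamping it.

```bash
python3 -m creep '[{"slide":[0,0,0],"angular":[0,0,0],"claw":1},{"slide":[0,0,0],"angular":[0,0,0],"claw":1},{"slide":[0,0,0],"angular":[0,0,0],"claw":1},{"slide":[0,0,-2],"angular":[0,0,0],"claw":1},{"slide":[0,0,-3],"angular":[0,0,0],"claw":1},{"slide":[0,0,-3],"angular":[0,0,0.12],"claw":1},{"slide":[0,0,0],"angular":[0,0,0.12],"claw":1},{"slide":[0,0,0],"angular":[0,0,0.12],"claw":1},{"slide":[0,0,0],"angular":[0,0,0.12],"claw":1},{"slide":[0,0,0],"angular":[0,0,0.12],"claw":1}]' && python3 -m creep '[{"slide":[0,0,0],"angular":[0,0,0.12],"claw":1},{"slide":[0,0,0],"angular":[0,0,0.12],"claw":1},{"slide":[0,0,0],"angular":[0,0,0.12],"claw":1},{"slide":[0,0,0],"angular":[0,0,0.12],"claw":1},{"slide":[0,0,0],"angular":[0,0,0.12],"claw":1},{"slide":[0,0,0],"angular":[0,0,0.12],"claw":1},{"slide":[0,0,0],"angular":[0,0,0.12],"claw":1},{"slide":[0,0,0],"angular":[0,0,0.12],"claw":1},{"slide":[0,0,0],"angular":[0,0,0.12],"claw":1},{"slide":[0,0,0],"angular":[0,0,0.12],"claw":1}]' && python3 -m creep '[{"slide":[0,0,0],"angular":[0,0,0.1],"claw":1},{"slide":[0,0,0],"angular":[0,0,0],"claw":1},{"slide":[0,0,0],"angular":[0,0,0],"claw":1}]'; python3 go.py .5535 -.2675 .089 0 0
python3 - <<'E'
from h import *
c=cal('wrist');np.save('g2T.npy',c['T']);cv2.imwrite('pics/g2.png',viewer.snapshot('wrist'))
E
```

```text
t: 8.22
tcp_pos: [0.5703, -0.2661, 0.1707]
tool_rot: [0.085, 0.996, 0.0, -0.001]
force: [0.6, -0.3, 1.0]
finger_gap: 0.996
gripper_force: 0.0
t: 9.05
tcp_pos: [0.5702, -0.2661, 0.1703]
tool_rot: [0.633, 0.774, -0.0, -0.001]
force: [0.1, -0.1, -0.1]
finger_gap: 1.001
gripper_force: 0.0
t: 9.3
tcp_pos: [0.5699, -0.2661, 0.1704]
tool_rot: [0.668, 0.745, -0.0, -0.001]
force: [-0.6, 0.4, -0.2]
finger_gap: 1.0
gripper_force: 0.0
q6 -0.72 q [-0.61  0.6   1.48 -0.    1.06 -0.72] rotvec [-0.002 -0.001  0.109] slide now [ 0.03 -1.63  8.14] slide after [-0.14 -1.64  8.14]
```

View pics/g2.png

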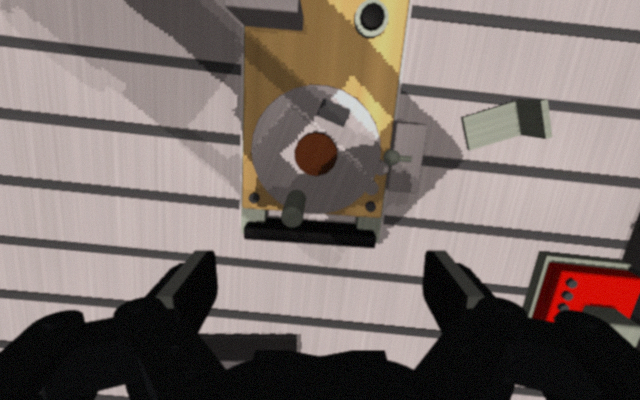

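The wrist view shows the post top at (293,215), the plug at (316,153) and the lug at (265,10). The post is still about 15–20° short of the rear.

```bash
python3 - <<'E'
from h import *
c=cal('wrist');c['T']=np.load('g2T.npy')
p=onz(c,293,216,.115);a=onz(c,316,153,.08);print(p,a);d=p-a;print(np.degrees(np.arctan2(d[1],d[0]))+180-1.65, np.hypot(*d[:2]))
E
python3 go.py .5543 -.2668 .089 0 0; python3 -m creep '[{"slide":[0,-1.6,2],"angular":[0,0,0],"claw":1},{"slide":[0,0,2],"angular":[0,0,0],"claw":1},{"slide":[0,0,2],"angular":[0,0,0],"claw":1},{"slide":[0,0,2],"angular":[0,0,0],"claw":1},{"slide":[0,0,0],"angular":[0,0,0],"claw":-0.5},{"slide":[0,0,0],"angular":[0,0,0],"claw":-0.5},{"slide":[0,0,0],"angular":[0,0,0],"claw":-0.5},{"slide":[0,0,0],"angular":[0,0,0],"claw":-0.5},{"slide":[0,0,0],"angular":[0,0,0],"claw":-0.5},{"slide":[0,0,0],"angular":[0,0,0],"claw":-0.5}]'
```

```text
[ 0.55414371 -0.26706423  0.115     ] [ 0.56417133 -0.23213229  0.08      ]
72.33326692770876 0.03634272509104554
q6 -0.72 q [-0.61  0.6   1.48 -0.    1.06 -0.72] rotvec [-0.002 -0.001  0.109] slide now [ 0.09 -1.54  8.15] slide after [-0.07 -1.55  8.14]
t: 10.18
tcp_pos: [0.554, -0.2682, 0.0919]
tool_rot: [0.669, 0.744, -0.0, -0.0]
force: [0.3, -0.3, 0.3]
finger_gap: 0.249
gripper_force: 0.0
```

```bash
python3 -m creep '[{"slide":[-0.03,0.25,0],"angular":[0,0,0],"claw":-0.5},{"slide":[-0.03,0.25,0],"angular":[0,0,0],"claw":-0.5},{"slide":[-0.03,0.25,0],"angular":[0,0,0],"claw":-0.5},{"slide":[0,0,0],"angular":[0,0,0],"claw":-0.5}]' && python3 -m creep '[{"slide":[-0.03,0.25,0],"angular":[0,0,0],"claw":-0.5},{"slide":[0,0,0],"angular":[0,0,0],"claw":-0.5}]' && python3 -m creep '[{"slide":[-0.03,0.2,0],"angular":[0,0,0],"claw":-0.5},{"slide":[0,0,0],"angular":[0,0,0],"claw":-0.5}]'
```

```text
t: 10.52
tcp_pos: [0.5572, -0.2677, 0.0911]
tool_rot: [0.668, 0.744, -0.003, -0.005]
force: [-9.5, -1.0, 8.4]
finger_gap: 0.253
gripper_force: 5.0
t: 10.68
tcp_pos: [0.5574, -0.2675, 0.091]
tool_rot: [0.668, 0.744, -0.004, -0.007]
force: [-15.0, -1.8, 10.3]
finger_gap: 0.254
gripper_force: 7.4
t: 10.85
tcp_pos: [0.5576, -0.2674, 0.091]
tool_rot: [0.667, 0.745, -0.005, -0.009]
force: [-18.3, -3.0, 14.0]
finger_gap: 0.248
gripper_force: 9.4
```

```bash
python3 -m creep '[{"slide":[0,0,-0.3],"angular":[0,0,0],"claw":-0.5},{"slide":[0,0,-0.3],"angular":[0,0,0],"claw":-0.5},{"slide":[0,0,0],"angular":[0,0,0],"claw":-0.5}]' && python3 -m creep '[{"slide":[-0.02,0.15,0],"angular":[0,0,0],"claw":-0.5},{"slide":[0,0,0],"angular":[0,0,0],"claw":-0.5}]' && python3 -m creep '[{"slide":[-0.02,0.15,0],"angular":[0,0,0],"claw":-0.5},{"slide":[0,0,0],"angular":[0,0,0],"claw":-0.5}]'
```

```text
t: 11.1
tcp_pos: [0.5574, -0.2662, 0.0937]
tool_rot: [0.668, 0.744, -0.004, -0.01]
force: [-14.4, -2.7, -3.3]
finger_gap: 0.252
gripper_force: 6.9
t: 11.27
tcp_pos: [0.5575, -0.2661, 0.0937]
tool_rot: [0.668, 0.744, -0.005, -0.012]
force: [-17.3, -3.4, -1.4]
finger_gap: 0.248
gripper_force: 8.5
t: 11.43
tcp_pos: [0.5576, -0.2661, 0.0936]
tool_rot: [0.667, 0.745, -0.006, -0.013]
force: [-19.1, -3.7, 0.3]
finger_gap: 0.253
gripper_force: 10.0
```

```bash
python3 -m creep '[{"slide":[-0.1,0.15,0],"angular":[0,0,0],"claw":-0.5},{"slide":[-0.1,0.15,0],"angular":[0,0,0],"claw":-0.5},{"slide":[0,0,0],"angular":[0,0,0],"claw":-0.5}]' && python3 -m creep '[{"slide":[-0.1,0.15,0],"angular":[0,0,0],"claw":-0.5},{"slide":[0,0,0],"angular":[0,0,0],"claw":-0.5}]'
python3 - <<'E'
from h import *
s=manip.sense();print(s['force'],s['ft_torque'],s['tau'])
a=viewer.snapshot('scene')[105:175,285:365];b=viewer.snapshot('side')[160:240,330:430]
w=viewer.snapshot('wrist')[100:300,200:480]
o=np.vstack([np.hstack([cv2.resize(a,(400,300),interpolation=3),cv2.resize(b,(400,300),interpolation=3)]),np.hstack([cv2.resize(w,(400,286),interpolation=3),np.zeros((286,400,3),np.uint8)])])
cv2.imwrite('pics/g3.png',o)
E
```

```text
t: 11.68
tcp_pos: [0.5601, -0.2673, 0.0936]
tool_rot: [0.668, 0.744, -0.006, -0.014]
force: [-14.2, -3.5, -2.7]
finger_gap: 0.247
gripper_force: 6.7
t: 11.85
tcp_pos: [0.5691, -0.2699, 0.0948]
tool_rot: [0.669, 0.744, -0.002, -0.006]
force: [-6.9, -1.8, -4.0]
finger_gap: 0.247
gripper_force: 3.4
[-6.8684245  -1.80827172 -3.95850756] [-0.34301385  0.99367477  0.05971054] [ 3.05217437e+00 -5.15397263e+01 -1.74691790e+01  1.39079064e+00
 -1.20567083e+00  3.40598880e-02]
```

View pics/g3.png

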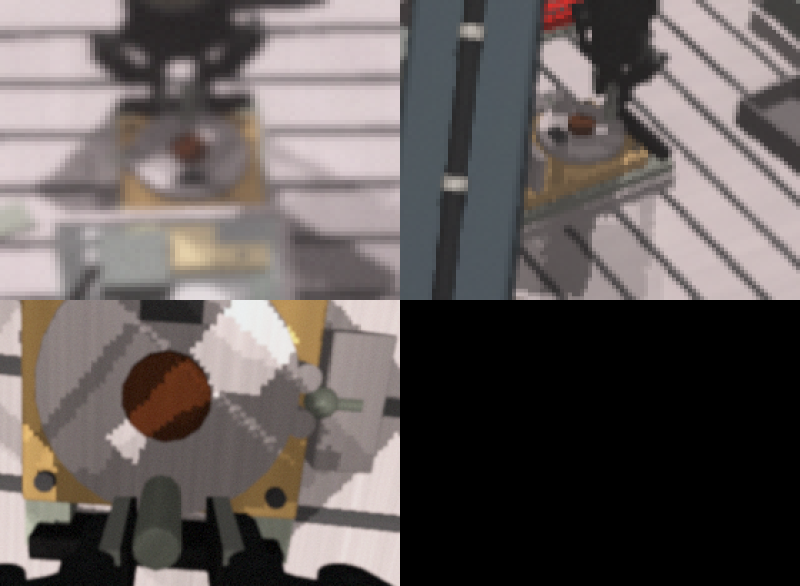

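The pin ball now sits between the two rim nubs: it has clicked in. I'll relieve the push, then check the angle.

```bash
python3 -m creep '[{"slide":[0,-0.35,0],"angular":[0,0,0],"claw":-0.5},{"slide":[0,-0.3,0],"angular":[0,0,0],"claw":-0.5},{"slide":[0,0,0],"angular":[0,0,0],"claw":0},{"slide":[0,0,0],"angular":[0,0,0],"claw":0.4},{"slide":[0,0,-3],"angular":[0,0,0],"claw":0.4},{"slide":[0,0,-3],"angular":[0,0,0],"claw":0.4},{"slide":[0,0,-1],"angular":[0,0,0],"claw":0.4},{"slide":[0,0,0],"angular":[0,0,0],"claw":0.4}]'; python3 - <<'E'
from h import *
c=cal('wrist');im=viewer.snapshot('wrist');cv2.imwrite('pics/g4.png',im);np.save('g4T.npy',c['T'])
# plug: brown mask
h=cv2.cvtColor(im,cv2.COLOR_BGR2HSV);m=((h[...,0]<14)&(h[...,1]>130)&(h[...,2]>30)&(h[...,2]<160)).astype(np.uint8)
n,l,st,ce=cv2.connectedComponentsWithStats(m);
for i in np.argsort(-st[1:,4])[:3]+1: print(st[i],ce[i],onz(c,*ce[i],.08))
print('pred post top px at 90deg',proj(c,[.565,-.2675,.115]),'base',proj(c,[.565,-.2675,.07]))
E
python3 - <<'E'
import sys;sys.argv=['',".52",".0",".1","90","0"]
exec(open('go.py').read())
E
```

```text
t: 12.67
tcp_pos: [0.5697, -0.2729, 0.1706]
tool_rot: [0.669, 0.744, 0.0, 0.003]
force: [0.2, -0.8, 0.1]
finger_gap: 0.702
gripper_force: 0.0
[ 296  121   41   42 1357] [316.05526898 141.68828298] [ 0.56391842 -0.23169404  0.08      ]
[ 535  254  105   67 1147] [568.84917175 273.27288579] [ 0.76269826 -0.30973335  0.08      ]
[560 288  79  43 204] [598.3627451  304.26470588] [ 0.79262524 -0.3329511   0.08      ]
pred post top px at 90deg [311.49033039 207.49296601] base [312.56526787 189.15516233]
q6 -0.73 q [-0.62  0.61  1.48 -0.    1.05 -0.73] rotvec [-0.     0.002 -1.465] slide now [27.57 -1.93  6.79] slide after [ 4.83 27.2   6.84]
```

```bash
python3 - <<'E'
import cv2
g=cv2.cvtColor(cv2.imread('pics/g4.png'),cv2.COLOR_BGR2GRAY)
for v in (190,200,206,212,220): print(v,g[v,288:340:2].tolist())
E
python3 -m creep '[{"slide":[0,0,-2],"angular":[0,0,-0.12],"claw":0.4},{"slide":[0,0,-2],"angular":[0,0,-0.12],"claw":0.4},{"slide":[0,0,-2],"angular":[0,0,-0.12],"claw":0.4},{"slide":[0,0,-2],"angular":[0,0,-0.12],"claw":0.4},{"slide":[0,0,0],"angular":[0,0,-0.12],"claw":0.4},{"slide":[0,0,0],"angular":[0,0,-0.12],"claw":0.4},{"slide":[0,0,0],"angular":[0,0,-0.12],"claw":0.4},{"slide":[0,0,0],"angular":[0,0,-0.12],"claw":0.4},{"slide":[0,0,0],"angular":[0,0,-0.12],"claw":0.4},{"slide":[0,0,0],"angular":[0,0,-0.12],"claw":0.4}]' && python3 -m creep '[{"slide":[0,0,0],"angular":[0,0,-0.12],"claw":-0.4},{"slide":[0,0,0],"angular":[0,0,-0.12],"claw":-0.4},{"slide":[0,0,0],"angular":[0,0,-0.05],"claw":-0.4},{"slide":[0,0,0],"angular":[0,0,0],"claw":-0.4},{"slide":[0,0,0],"angular":[0,0,0],"claw":-0.4}]'; python3 go.py .5175 -.1486 .083 91.65 40;python3 go.py .4532 -.1505 .16 91.65 0
```

```text
190 [74, 75, 75, 85, 78, 76, 78, 74, 53, 49, 56, 51, 52, 51, 48, 49, 44, 61, 79, 77, 78, 81, 80, 80, 85, 74]
200 [97, 123, 104, 83, 80, 78, 82, 58, 46, 56, 65, 72, 71, 68, 55, 53, 50, 52, 75, 79, 77, 81, 79, 78, 74, 77]
206 [164, 166, 166, 162, 164, 165, 145, 69, 68, 70, 69, 69, 67, 58, 68, 66, 65, 56, 93, 109, 111, 115, 113, 110, 109, 106]
212 [8, 12, 15, 16, 17, 24, 26, 54, 62, 62, 59, 59, 63, 59, 63, 65, 65, 51, 63, 63, 73, 76, 76, 78, 82, 90]
220 [4, 3, 0, 13, 10, 5, 7, 10, 5, 0, 6, 14, 11, 15, 13, 4, 0, 12, 6, 10, 7, 5, 12, 3, 6, 4]
t: 13.55
tcp_pos: [0.5664, -0.2708, 0.2444]
tool_rot: [0.129, 0.992, 0.001, -0.003]
force: [0.6, -1.8, -0.1]
finger_gap: 0.697
gripper_force: 0.0
t: 13.97
tcp_pos: [0.5666, -0.271, 0.2449]
tool_rot: [-0.012, 1.0, 0.001, -0.002]
force: [0.5, -1.0, 0.9]
finger_gap: 0.298
gripper_force: 0.0
q6 -2.22 q [-0.62  0.52  1.41 -0.    1.22 -2.22] rotvec [ 0.001 -0.703 -0.006] slide now [ 4.55 12.3  16.25] slide after [13.9  12.38  9.48]
q6 -2.22 q [-0.62  0.52  1.41 -0.    1.22 -2.22] rotvec [ 0.003 -0.005 -0.005] slide now [11.01 12.29  8.58] slide after [10.99 12.37  8.49]
```

Post top spans u 302–323, centred at 312.5 against a predicted 311.5, so the fixture is at 90°. Next I'll go to the lug.

```bash
python3 -m creep '[{"slide":[2.5,2.4,1],"angular":[0,0,0],"claw":-0.4},{"slide":[2.5,2.4,1],"angular":[0,0,0],"claw":-0.4},{"slide":[2.5,2.5,1],"angular":[0,0,0],"claw":-0.4},{"slide":[2.5,2.5,1],"angular":[0,0,0],"claw":-0.4},{"slide":[0,2.5,1],"angular":[0,-0.117,0],"claw":-0.4},{"slide":[0,0,0],"angular":[0,-0.117,0],"claw":-0.4},{"slide":[0,0,0],"angular":[0,-0.117,0],"claw":-0.4},{"slide":[0,0,0],"angular":[0,-0.117,0],"claw":-0.4},{"slide":[0,0,0],"angular":[0,-0.117,0],"claw":-0.4},{"slide":[0,0,0],"angular":[0,-0.117,0],"claw":-0.4}]' && python3 -m creep '[{"slide":[0,0,0],"angular":[0,0,0],"claw":-0.4},{"slide":[0,0,0],"angular":[0,0,0],"claw":-0.4}]'; python3 go.py .5175 -.1486 .083 91.65 40
python3 - <<'E'
from h import *
c=cal('wrist');im=viewer.snapshot('wrist');cv2.imwrite('pics/l1.png',im);np.save('l1T.npy',c['T'])
print(proj(c,[.5265,-.1483,.106]))
E
```

```text
t: 14.8
tcp_pos: [0.4939, -0.1291, 0.2405]
tool_rot: [0.009, 0.962, 0.0, 0.271]
force: [1.0, 0.1, 0.3]
finger_gap: 0.303
gripper_force: 0.0
t: 14.97
tcp_pos: [0.4957, -0.129, 0.2428]
tool_rot: [0.003, 0.962, -0.002, 0.272]
force: [0.1, 0.3, 0.5]
finger_gap: 0.3
gripper_force: 0.0
q6 -2.85 q [-0.67  0.24  2.09  0.76  0.49 -2.85] rotvec [-0.023 -0.146 -0.027] slide now [ 6.51 -1.91 14.76] slide after [ 8.64 -2.02 13.61]
[295.09297558 128.87616471]
```

View pics/l1.png

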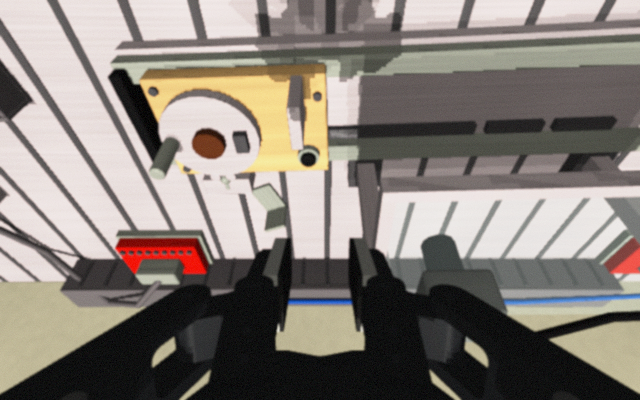

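l1 shows joint 6 at its limit, with the lug at (296,112), post at the rear (165,155) and knob at (308,157). The predicted lug pixel (295,129) is consistent, given the settling. I'll take a slightly smaller yaw and lean to free joint 6.

```bash
python3 go.py .460 -.1500 .15 82 34
```

```text
q6 -2.85 q [-0.67  0.24  2.09  0.76  0.49 -2.85] rotvec [ 0.07  -0.042  0.113] slide now [ 7.86 -2.08  6.01] slide after [ 7.85 -2.55  5.84]
```

```bash
python3 -m creep '[{"slide":[0,0,0],"angular":[0.035,-0.02,0.056],"claw":-0.4},{"slide":[0,0,0],"angular":[0.035,-0.02,0.056],"claw":-0.4},{"slide":[0,-1.2,1],"angular":[0,0,0],"claw":-0.4},{"slide":[2,-1.2,2],"angular":[0,0,0],"claw":-0.4},{"slide":[2,0,1],"angular":[0,0,0],"claw":-0.4},{"slide":[2,0,1],"angular":[0,0,0],"claw":-0.4},{"slide":[0,0,0],"angular":[0,0,0],"claw":-0.4},{"slide":[0,0,0],"angular":[0,0,0],"claw":-0.4}]'; python3 go.py .5116 -.1487 .081 82 34
```

```text
t: 15.68
tcp_pos: [0.4874, -0.14, 0.2008]
tool_rot: [0.075, 0.962, -0.024, 0.261]
force: [-0.3, 0.1, 0.2]
finger_gap: 0.296
gripper_force: 0.0
q6 -2.85 q [-0.64  0.32  2.15  0.88  0.3  -2.85] rotvec [-0.016 -0.062 -0.011] slide now [ 3.89 -0.39 11.61] slide after [ 4.61 -0.53 11.34]
```

The wrist has no room for this lean (joint 5 near 0, joint 6 at its limit). I'll use the grasp flipped by half a turn, so first I stand upright and turn back.

```bash
python3 -m creep '[{"slide":[0,0,-1],"angular":[0,0.115,0],"claw":-0.4},{"slide":[0,0,-1],"angular":[0,0.115,0],"claw":-0.4},{"slide":[0,0,-1],"angular":[0,0.115,0],"claw":-0.4},{"slide":[0,0,0],"angular":[0,0.115,0],"claw":-0.4},{"slide":[0,0,0],"angular":[0,0.07,0],"claw":-0.4},{"slide":[2,0,-1],"angular":[0,0,0.12],"claw":-0.4},{"slide":[0,0,0],"angular":[0,0,0.12],"claw":-0.4},{"slide":[0,0,0],"angular":[0,0,0.12],"claw":-0.4},{"slide":[0,0,0],"angular":[0,0,0.12],"claw":-0.4},{"slide":[0,0,0],"angular":[0,0,0.12],"claw":-0.4}]' && python3 -m creep '[{"slide":[0,0,0],"angular":[0,0,0.12],"claw":-0.4},{"slide":[0,0,0],"angular":[0,0,0.12],"claw":-0.4},{"slide":[0,0,0],"angular":[0,0,0.12],"claw":-0.4},{"slide":[0,0,0],"angular":[0,0,0.12],"claw":-0.4},{"slide":[0,0,0],"angular":[0,0,0.12],"claw":-0.4},{"slide":[0,0,0],"angular":[0,0,0.12],"claw":-0.4},{"slide":[0,0,0],"angular":[0,0,0.12],"claw":-0.4},{"slide":[0,0,0],"angular":[0,0,0.12],"claw":-0.4},{"slide":[0,0,0],"angular":[0,0,0.12],"claw":-0.4},{"slide":[0,0,0],"angular":[0,0,0.12],"claw":-0.4}]' && python3 -m creep '[{"slide":[0,0,0],"angular":[0,0,0.12],"claw":-0.4},{"slide":[0,0,0],"angular":[0,0,0.12],"claw":-0.4},{"slide":[0,0,0],"angular":[0,0,0.12],"claw":-0.4},{"slide":[0,0,0],"angular":[0,0,0.12],"claw":-0.4},{"slide":[0,0,0],"angular":[0,0,0.12],"claw":-0.4},{"slide":[0,0,0],"angular":[0,0,0.12],"claw":-0.4},{"slide":[0,0,0],"angular":[0,0,0.12],"claw":-0.4},{"slide":[0,0,0],"angular":[0,0,0.12],"claw":-0.4},{"slide":[0,0,0],"angular":[0,0,0],"claw":-0.4}]'
sed -i 's/^Z=.*/Xr=X0 if X0[0]<0 else -X0\nZ=np.array([0,0,-1.])*np.cos(l)-Xr*np.sin(l);X=np.cross(Y,Z)/' go.py; python3 go.py .45 -.1500 .16 -88.35 0;python3 go.py .45 -.1500 .16 -88.35 45
```

```text
t: 16.52
tcp_pos: [0.4671, -0.1277, 0.222]
tool_rot: [0.36, 0.928, 0.032, 0.089]
force: [-0.0, -0.1, -0.4]
finger_gap: 0.302
gripper_force: 0.0
t: 17.35
tcp_pos: [0.4671, -0.1277, 0.222]
tool_rot: [0.821, 0.562, 0.077, 0.055]
force: [-0.1, -0.1, 0.1]
finger_gap: 0.303
gripper_force: 0.0
t: 18.1
tcp_pos: [0.4671, -0.1277, 0.2219]
tool_rot: [0.988, 0.121, 0.094, 0.014]
force: [-0.0, -0.9, 0.2]
finger_gap: 0.3
gripper_force: 0.0
q6 0.68 q [-0.56  0.29  1.92  0.14  0.78  0.68] rotvec [ 0.03  -0.188  0.215] slide now [-3.29  1.45  5.77] slide after [-1.77  2.18  6.19]
q6 0.68 q [-0.56  0.29  1.92  0.14  0.78  0.68] rotvec [-0.056  0.595  0.213] slide now [-3.29  1.45  5.77] slide after [-5.63  2.18  3.13]
```

```bash
python3 -m creep '[{"slide":[0,1,0],"angular":[-0.009,0.099,0.036],"claw":-0.4},{"slide":[0,1,0],"angular":[-0.009,0.099,0.036],"claw":-0.4},{"slide":[0,0,0],"angular":[-0.009,0.099,0.036],"claw":-0.4},{"slide":[0,0,0],"angular":[-0.009,0.099,0.036],"claw":-0.4},{"slide":[0,0,0],"angular":[-0.009,0.099,0.036],"claw":-0.4},{"slide":[0,0,0],"angular":[-0.009,0.099,0.035],"claw":-0.4},{"slide":[0,0,0],"angular":[0,0,0],"claw":-0.4},{"slide":[0,0,0],"angular":[0,0,0],"claw":-0.4}]';python3 go.py .4763 -.1497 .1163 -88.35 45; python3 go.py .5116 -.1487 .081 -88.35 45
```

```text
t: 18.77
tcp_pos: [0.4723, -0.1413, 0.2208]
tool_rot: [0.947, 0.044, 0.317, -0.013]
force: [0.8, 0.1, 0.2]
finger_gap: 0.295
gripper_force: 0.0
q6 -0.37 q [-0.83  0.29  2.2   1.18  0.54 -0.37] rotvec [-0.039  0.139  0.049] slide now [-6.03  0.85  8.54] slide after [-7.12  0.86  7.66]
q6 -0.37 q [-0.83  0.29  2.2   1.18  0.54 -0.37] rotvec [-0.039  0.139  0.049] slide now [-5.34  1.06 13.48] slide after [-7.12  0.86 12.65]
```

```bash
python3 -m creep '[{"slide":[0,0.4,0],"angular":[-0.02,0.07,0.025],"claw":-0.4},{"slide":[0,0.4,0],"angular":[-0.02,0.07,0.025],"claw":-0.4},{"slide":[-1.8,0,2],"angular":[0,0,0],"claw":-0.4},{"slide":[-1.8,0,2],"angular":[0,0,0],"claw":-0.4},{"slide":[-1.8,0,2],"angular":[0,0,0],"claw":-0.4},{"slide":[-1.7,0,1.6],"angular":[0,0,0],"claw":-0.4},{"slide":[0,0,0],"angular":[0,0,0],"claw":-0.4},{"slide":[0,0,0],"angular":[0,0,0],"claw":-0.4}]';python3 go.py .5116 -.1487 .081 -88.35 45
```

```text
t: 19.43
tcp_pos: [0.4756, -0.1449, 0.1206]
tool_rot: [0.928, 0.02, 0.371, -0.012]
force: [-0.7, -0.1, 0.8]
finger_gap: 0.301
gripper_force: 0.0
q6 -1.42 q [-0.88  0.66  2.37  2.1   0.7  -1.42] rotvec [-0.017  0.025  0.008] slide now [-0.14  0.57  5.33] slide after [-0.27  0.48  5.34]
```

```bash
python3 -m creep '[{"slide":[-0.07,0.3,0],"angular":[-0.017,0.025,0.008],"claw":-0.4},{"slide":[-0.07,0.2,1.3],"angular":[0,0,0],"claw":-0.4},{"slide":[0,0,1.4],"angular":[0,0,0],"claw":-0.4},{"slide":[0,0,1.3],"angular":[0,0,0],"claw":-0.4},{"slide":[0,0,1.3],"angular":[0,0,0],"claw":-0.4},{"slide":[0,0,0],"angular":[0,0,0],"claw":-0.4},{"slide":[0,0,0],"angular":[0,0,0],"claw":-0.4}]';python3 go.py .5116 -.1487 .081 -88.35 45
```

```text
t: 20.02
tcp_pos: [0.5127, -0.1495, 0.0848]
tool_rot: [0.923, 0.014, 0.384, -0.003]
force: [0.3, -0.8, 0.2]
finger_gap: 0.303
gripper_force: 0.0
q6 -1.52 q [-0.81  0.78  2.31  2.27  0.76 -1.52] rotvec [ 0.004 -0.004  0.003] slide now [-0.35 -0.08  0.19] slide after [-0.34 -0.08  0.2 ]
```

Caged around the lug without contact. Now I push along the rail.

```bash
python3 -m creep '[{"slide":[-0.1,-0.4,0.1],"angular":[0,0,0],"claw":-0.4},{"slide":[0,-0.4,0],"angular":[0,0,0],"claw":-0.4},{"slide":[0,-0.4,0],"angular":[0,0,0],"claw":-0.4},{"slide":[0,0,0],"angular":[0,0,0],"claw":-0.4}]' && python3 -m creep '[{"slide":[0,-0.3,0],"angular":[0,0,0],"claw":-0.4},{"slide":[0,-0.3,0],"angular":[0,0,0],"claw":-0.4},{"slide":[0,0,0],"angular":[0,0,0],"claw":-0.4}]'
```

```text
t: 20.35
tcp_pos: [0.5115, -0.1403, 0.0827]
tool_rot: [0.923, 0.009, 0.384, -0.001]
force: [-4.6, -8.1, 4.7]
finger_gap: 0.301
gripper_force: 4.2
t: 20.6
tcp_pos: [0.5117, -0.1392, 0.0826]
tool_rot: [0.923, 0.004, 0.384, 0.002]
force: [-11.2, -19.8, 6.3]
finger_gap: 0.304
gripper_force: 10.0
```

```bash
python3 -m creep '[{"slide":[0,-0.2,0],"angular":[0,0,0],"claw":-0.4},{"slide":[0,-0.2,0],"angular":[0,0,0],"claw":-0.4},{"slide":[0,0,0],"angular":[0,0,0],"claw":-0.4}]' && python3 -m creep '[{"slide":[0,0,0],"angular":[0,0,0],"claw":-0.4},{"slide":[0,0,0],"angular":[0,0,0],"claw":-0.4}]'
```

```text
t: 20.85
tcp_pos: [0.5119, -0.1386, 0.0826]
tool_rot: [0.923, 0.0, 0.384, 0.004]
force: [-15.6, -28.5, 7.5]
finger_gap: 0.302
gripper_force: 14.1
t: 21.02
tcp_pos: [0.5119, -0.1386, 0.0826]
tool_rot: [0.923, 0.001, 0.384, 0.004]
force: [-14.0, -26.9, 7.8]
finger_gap: 0.302
gripper_force: 13.8
```

```bash
python3 -m creep '[{"slide":[-0.35,-0.1,-0.35],"angular":[0,0,0],"claw":-0.4},{"slide":[-0.1,0,-0.2],"angular":[0,0,0],"claw":-0.4},{"slide":[0,0,0],"angular":[0,0,0],"claw":-0.4}]' && python3 -m creep '[{"slide":[0,-0.15,0],"angular":[0,0,0],"claw":-0.4},{"slide":[0,0,0],"angular":[0,0,0],"claw":-0.4}]'; python3 -c "
from h import *
s=manip.sense();print(s['q'],R.from_quat(s['tool_rot']).as_matrix().round(3))"
```

```text
t: 21.27
tcp_pos: [0.5094, -0.1386, 0.084]
tool_rot: [0.921, 0.005, 0.389, 0.005]
force: [5.5, -22.4, -2.4]
finger_gap: 0.298
gripper_force: 10.8
t: 21.43
tcp_pos: [0.5068, -0.1306, 0.0836]
tool_rot: [0.922, 0.01, 0.386, 0.0]
force: [1.2, -1.8, 0.4]
finger_gap: 0.297
gripper_force: 1.3
[-0.77282097  0.80527532  2.35091446  2.36807134  0.80398194 -1.59652888] [[ 0.701  0.019  0.713]
 [ 0.019 -1.     0.008]
 [ 0.713  0.008 -0.701]]
```

Out of the loading detent, and travel is about TCP y + 0.1415. I'll slide on in moderate steps.

```bash
python3 -m creep '[{"slide":[0,-0.6,0],"angular":[0,0,0],"claw":-0.4},{"slide":[0,-0.8,0],"angular":[0,0,0],"claw":-0.4},{"slide":[0,-0.8,0],"angular":[0,0,0],"claw":-0.4},{"slide":[0,-0.8,0],"angular":[0,0,0],"claw":-0.4},{"slide":[0,-0.8,0],"angular":[0,0,0],"claw":-0.4},{"slide":[0,-0.8,0],"angular":[0,0,0],"claw":-0.4},{"slide":[0,-0.4,0],"angular":[0,0,0],"claw":-0.4},{"slide":[0,0,0],"angular":[0,0,0],"claw":-0.4}]'; python3 go.py .5068 -.0826 .083 -88.35 42
```

```text
t: 22.1
tcp_pos: [0.5034, -0.0759, 0.0831]
tool_rot: [0.923, 0.012, 0.385, -0.003]
force: [1.7, -2.1, -0.5]
finger_gap: 0.296
gripper_force: 1.2
q6 -1.65 q [-0.64  0.83  2.41  2.53  0.87 -1.65] rotvec [ 0.006 -0.056 -0.   ] slide now [0.22 0.68 0.24] slide after [0.23 0.68 0.22]
```

```bash
python3 -m creep '[{"slide":[0.25,0,0.25],"angular":[0,-0.045,0],"claw":-0.4},{"slide":[0.25,0,0.2],"angular":[0,-0.045,0],"claw":-0.4},{"slide":[0,-0.6,0],"angular":[0,0,0],"claw":-0.4},{"slide":[0,-0.8,0],"angular":[0,0,0],"claw":-0.4},{"slide":[0,-0.8,0],"angular":[0,0,0],"claw":-0.4},{"slide":[0,-0.8,0],"angular":[0,0,0],"claw":-0.4},{"slide":[0,-0.8,0],"angular":[0,0,0],"claw":-0.4},{"slide":[0,-0.6,0],"angular":[0,0,0],"claw":-0.4},{"slide":[0,0,0],"angular":[0,0,0],"claw":-0.4}]'; python3 go.py .5068 -.0326 .083 -88.35 40
```

```text
t: 22.85
tcp_pos: [0.5076, -0.0304, 0.0829]
tool_rot: [0.94, 0.013, 0.342, -0.003]
force: [-0.6, 0.1, 0.7]
finger_gap: 0.3
gripper_force: 0.0
q6 -1.55 q [-0.46  0.75  2.36  2.63  0.67 -1.55] rotvec [0.003 0.001 0.   ] slide now [-0.06  0.22 -0.06] slide after [-0.06  0.22 -0.06]
```

```bash
python3 -m creep '[{"slide":[0,-0.6,0],"angular":[0,0,0],"claw":-0.4},{"slide":[0,-0.7,0],"angular":[0,0,0],"claw":-0.4},{"slide":[0,-0.7,0],"angular":[0,0,0],"claw":-0.4},{"slide":[0,-0.7,0],"angular":[0,0,0],"claw":-0.4},{"slide":[0,-0.6,0],"angular":[0,0,0],"claw":-0.4},{"slide":[0,-0.4,0],"angular":[0,0,0],"claw":-0.4},{"slide":[0,-0.3,0],"angular":[0,0,0],"claw":-0.4},{"slide":[0,-0.2,0],"angular":[0,0,0],"claw":-0.4},{"slide":[0,0,0],"angular":[0,0,0],"claw":-0.4}]'; python3 go.py .5068 .01 .083 -88.35 40
```

```text
t: 23.6
tcp_pos: [0.5063, 0.0108, 0.0826]
tool_rot: [0.94, 0.012, 0.341, -0.003]
force: [-0.3, -2.9, 1.3]
finger_gap: 0.299
gripper_force: 1.3
q6 -1.56 q [-0.34  0.75  2.37  2.77  0.67 -1.56] rotvec [ 0.005  0.002 -0.001] slide now [ 0.06  0.08 -0.  ] slide after [ 0.06  0.08 -0.  ]
```

```bash
cat > chk.py <<'E'
from station import manip
import sys
s=manip.sense();f=s['force'][1];print('t %.2f y %.4f x %.4f Fy %.1f Fx %.1f'%(s['t'],s['tcp_pos'][1],s['tcp_pos'][0],f,s['force'][0]));sys.exit(f<-6.5)
E
python3 -m creep '[{"slide":[0,-0.25,0],"angular":[0,0,0],"claw":-0.4},{"slide":[0,-0.25,0],"angular":[0,0,0],"claw":-0.4},{"slide":[0,-0.25,0],"angular":[0,0,0],"claw":-0.4},{"slide":[0,0,0],"angular":[0,0,0],"claw":-0.4}]' >/dev/null; python3 chk.py && python3 -m creep '[{"slide":[0,-0.2,0],"angular":[0,0,0],"claw":-0.4},{"slide":[0,-0.2,0],"angular":[0,0,0],"claw":-0.4},{"slide":[0,0,0],"angular":[0,0,0],"claw":-0.4}]' >/dev/null; python3 chk.py && python3 -m creep '[{"slide":[0,-0.15,0],"angular":[0,0,0],"claw":-0.4},{"slide":[0,-0.15,0],"angular":[0,0,0],"claw":-0.4},{"slide":[0,0,0],"angular":[0,0,0],"claw":-0.4}]' >/dev/null && python3 chk.py && python3 -m creep '[{"slide":[0,-0.15,0],"angular":[0,0,0],"claw":-0.4},{"slide":[0,-0.15,0],"angular":[0,0,0],"claw":-0.4},{"slide":[0,0,0],"angular":[0,0,0],"claw":-0.4}]' >/dev/null && python3 chk.py
```

```text
t 23.93 y 0.0184 x 0.5061 Fy -2.2 Fx -0.7
t 23.93 y 0.0184 x 0.5061 Fy -2.2 Fx -0.7False
False
```

```bash
sed -i 's/sys.exit(f<-6.5)/sys.exit(int(f<-6.5))/' chk.py
python3 -m creep '[{"slide":[0,-0.2,0],"angular":[0,0,0],"claw":-0.4},{"slide":[0,-0.2,0],"angular":[0,0,0],"claw":-0.4},{"slide":[0,0,0],"angular":[0,0,0],"claw":-0.4}]' >/dev/null; python3 chk.py && python3 -m creep '[{"slide":[0,-0.15,0],"angular":[0,0,0],"claw":-0.4},{"slide":[0,-0.15,0],"angular":[0,0,0],"claw":-0.4},{"slide":[0,0,0],"angular":[0,0,0],"claw":-0.4}]' >/dev/null && python3 chk.py && python3 -m creep '[{"slide":[0,-0.15,0],"angular":[0,0,0],"claw":-0.4},{"slide":[0,-0.15,0],"angular":[0,0,0],"claw":-0.4},{"slide":[0,0,0],"angular":[0,0,0],"claw":-0.4}]' >/dev/null && python3 chk.py && python3 -m creep '[{"slide":[0,-0.15,0],"angular":[0,0,0],"claw":-0.4},{"slide":[0,-0.15,0],"angular":[0,0,0],"claw":-0.4},{"slide":[0,0,0],"angular":[0,0,0],"claw":-0.4}]' >/dev/null && python3 chk.py && python3 -m creep '[{"slide":[0,-0.15,0],"angular":[0,0,0],"claw":-0.4},{"slide":[0,-0.15,0],"angular":[0,0,0],"claw":-0.4},{"slide":[0,0,0],"angular":[0,0,0],"claw":-0.4}]' >/dev/null && python3 chk.py
```

```text
t 24.18 y 0.0223 x 0.5061 Fy -2.8 Fx -1.8
t 24.43 y 0.0251 x 0.5061 Fy -2.7 Fx -2.5
t 24.68 y 0.0282 x 0.5060 Fy -3.6 Fx -1.4
t 24.93 y 0.0312 x 0.5059 Fy -4.0 Fx -1.9
t 25.18 y 0.0344 x 0.5059 Fy -2.9 Fx -1.1
```

Travel is about 0.176, with no snap yet. I'll keep feeling forward.

```bash
python3 -m creep '[{"slide":[0,-0.15,0],"angular":[0,0,0],"claw":-0.4},{"slide":[0,-0.15,0],"angular":[0,0,0],"claw":-0.4},{"slide":[0,0,0],"angular":[0,0,0],"claw":-0.4}]' >/dev/null; python3 chk.py && python3 -m creep '[{"slide":[0,-0.15,0],"angular":[0,0,0],"claw":-0.4},{"slide":[0,-0.15,0],"angular":[0,0,0],"claw":-0.4},{"slide":[0,0,0],"angular":[0,0,0],"claw":-0.4}]' >/dev/null && python3 chk.py && python3 -m creep '[{"slide":[0,-0.15,0],"angular":[0,0,0],"claw":-0.4},{"slide":[0,-0.15,0],"angular":[0,0,0],"claw":-0.4},{"slide":[0,0,0],"angular":[0,0,0],"claw":-0.4}]' >/dev/null && python3 chk.py && python3 -m creep '[{"slide":[0,-0.15,0],"angular":[0,0,0],"claw":-0.4},{"slide":[0,-0.15,0],"angular":[0,0,0],"claw":-0.4},{"slide":[0,0,0],"angular":[0,0,0],"claw":-0.4}]' >/dev/null && python3 chk.py
```

```text
t 25.43 y 0.0381 x 0.5059 Fy -0.4 Fx -0.0
t 25.68 y 0.0409 x 0.5062 Fy 0.5 Fx -0.1
t 25.93 y 0.0426 x 0.5063 Fy -5.1 Fx -1.4
t 26.18 y 0.0436 x 0.5063 Fy -12.9 Fx -2.1
```

It snapped in (force fell to 0, then climbed to 13 N with no advance). I'll back off to mid-gap and withdraw along the tool axis.

```bash
python3 -m creep '[{"slide":[0,0.5,0],"angular":[0,0,0],"claw":-0.4},{"slide":[0,0.5,0],"angular":[0,0,0],"claw":-0.4},{"slide":[0,0,0],"angular":[0,0,0],"claw":-0.4},{"slide":[0,0,0],"angular":[0,0,0],"claw":-0.4}]' && python3 -m creep '[{"slide":[0,0,-1],"angular":[0,0,0],"claw":-0.4},{"slide":[0,0,-1.2],"angular":[0,0,0],"claw":-0.4},{"slide":[0,0,-1.2],"angular":[0,0,0],"claw":-0.4},{"slide":[0,0,-1.2],"angular":[0,0,0],"claw":-0.4},{"slide":[0,0,0],"angular":[0,0,0],"claw":-0.4}]'; python3 go.py .42 .03 .2 -88.35 40
```

```text
t: 26.52
tcp_pos: [0.5065, 0.0362, 0.0823]
tool_rot: [0.94, 0.013, 0.341, -0.003]
force: [0.3, 0.5, 1.0]
finger_gap: 0.297
gripper_force: 0.0
t: 26.93
tcp_pos: [0.4745, 0.0365, 0.1189]
tool_rot: [0.94, 0.013, 0.341, -0.003]
force: [0.3, -0.4, 1.2]
finger_gap: 0.302
gripper_force: 0.0
q6 -1.54 q [-0.29  0.64  2.43  2.8   0.63 -1.54] rotvec [0.003 0.003 0.   ] slide now [ 1.    0.52 -9.73] slide after [ 1.03  0.49 -9.73]
```

```bash
python3 -m creep '[{"slide":[0,0,0],"angular":[0,-0.07,0],"claw":-0.4},{"slide":[0,0,-1],"angular":[0,-0.07,0],"claw":-0.4},{"slide":[0,0,-1],"angular":[0,0,0],"claw":-0.4},{"slide":[0,0,-1],"angular":[0,0,0],"claw":-0.4},{"slide":[0,0,0],"angular":[0,0,0],"claw":-0.4},{"slide":[0,0,0],"angular":[0,0,0],"claw":-0.4}]'; python3 - <<'E'
from h import *
s=manip.sense();print(np.round(s['q'],2))
c=cal('scene');im=viewer.snapshot('scene');h=cv2.cvtColor(im,cv2.COLOR_BGR2HSV)
m=((h[...,0]<14)&(h[...,1]>80)&(h[...,2]<150)).astype(np.uint8);m[:100]=0
n,l,st,ce=cv2.connectedComponentsWithStats(m)
for i in range(1,n):
    if st[i,4]>8 and 280<ce[i][0]<400: print(st[i,4],ce[i],onz(c,*ce[i],.08).round(4))
w=cal('wrist');im=viewer.snapshot('wrist');cv2.imwrite('pics/f.png',im)
for n,p in [('plug',[.5585,-.0412,.08]),('post',[.5595,-.0775,.115]),('lug',[.5213,.0412,.106])]: print(n,proj(w,p))
h=cv2.cvtColor(im,cv2.COLOR_BGR2HSV);m=((h[...,0]<14)&(h[...,1]>110)&(h[...,2]<170)).astype(np.uint8)
n,l,st,ce=cv2.connectedComponentsWithStats(m)
for i in range(1,n):
    if st[i,4]>150: print(st[i],ce[i],onz(w,*ce[i],.08).round(4))
E
```

```text
t: 27.43
tcp_pos: [0.4604, 0.0355, 0.143]
tool_rot: [0.961, 0.013, 0.275, -0.002]
force: [0.1, 0.1, -0.4]
finger_gap: 0.296
gripper_force: 0.0
[-0.27  0.46  2.34  2.47  0.25 -1.17]
plug [431.98741614 131.77981558]
post [510.10383157 104.72863091]
lug [313.55650694 163.96569089]
[426 148  30   8 155] [440.60645161 150.94193548] [ 0.5439 -0.0462  0.08  ]
[429 370  29  29 270] [441.37037037 384.62592593] [ 0.3979 -0.0356  0.08  ]
```

```bash
python3 - <<'E'
import cv2
g=cv2.cvtColor(cv2.imread('pics/f.png'),cv2.COLOR_BGR2GRAY)
for v in (90,98,105,112,120,130): print(v,g[v,470:550:3].tolist())
E
```

```text
90 [133, 123, 89, 100, 156, 210, 217, 222, 221, 222, 219, 222, 222, 221, 223, 220, 223, 224, 222, 220, 220, 223, 207, 125, 126, 131, 219]
98 [128, 124, 92, 106, 208, 216, 207, 201, 201, 201, 202, 201, 201, 200, 189, 131, 120, 123, 123, 128, 183, 199, 199, 200, 198, 200, 203]
105 [129, 131, 128, 128, 152, 214, 215, 198, 198, 198, 199, 196, 167, 102, 111, 125, 123, 119, 119, 119, 123, 144, 198, 199, 197, 197, 200]
112 [219, 219, 221, 221, 221, 221, 220, 220, 220, 219, 220, 220, 224, 222, 221, 221, 222, 222, 219, 220, 222, 220, 223, 222, 222, 222, 223]
120 [220, 221, 218, 220, 221, 219, 222, 222, 218, 220, 222, 224, 223, 220, 223, 219, 221, 222, 221, 223, 221, 224, 222, 221, 221, 223, 222]
130 [191, 189, 188, 188, 187, 191, 190, 188, 190, 168, 173, 172, 171, 171, 171, 170, 171, 172, 170, 169, 167, 170, 168, 168, 171, 161, 151]
```

The post is still at the rear of the plug (both shifted by the same amount), and the robot touches nothing. Handing in.

```bash
python3 -c "
from station import ticket
print(ticket.sign_off())"
```

```text
the job is handed in; nothing more can be done
None
```

I turned the fixture to about 90° until its pin clicked in, pushed the pallet until it snapped into the next station's detent (travel roughly 0.185 m, confirmed by feel only), withdrew the arm clear of everything at about 27 s, and handed the job in; no verdict came back.

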